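# Push a test coupon under a stage's spring clip

## Task

With one fingertip press the thumb bar of the specimen stage's spring clip down and keep it down, so that its nose stands clear, while the other fingertip pushes the flat steel coupon along the channel beneath the nose until it is fully home against the end wall. Then let the bar up so that the clip closes on the coupon, and move clear. Only press and push: lift or carry nothing, and leave the things round the stage where they are.

Things in the scene. Friction and masses are not known exactly. Their poses are not given: they have to be found in the camera images.
- stage: aluminium specimen stage fixed to the worktop, 150 (x) x 118 (y) x 46 mm high; origin on the worktop. Its x axis is the push direction, from the open end of the channel to the end wall; y points to the thumb-bar side; z up. The clip turns on a pin parallel to x at y = +30 mm, 40 mm above the worktop, between two bracket ears at x = -52 and +54 mm, 45 mm high.
- channel_mouth (a point): middle of the channel floor at its open end (stage x = -73 mm, y = 0). The floor is 22 mm above the worktop and 38 mm wide, between two guide rails 5 mm thick that stand 6.5 mm above it.
- home (a point): point on the channel floor where the coupon's origin lies when fully home (stage x = 40 mm, y = 0, z = 22 mm). The end wall begins at stage x = 60 mm and is 15 mm high.
- coupon: loose flat dark steel plate, 40 (along x) x 36 x 10 mm, about 0.06 kg, lying in the channel with its axes parallel to the stage's; origin at the centre of its underside. Its centre starts at stage x = -6 to +8 mm. Its rear edge, 20 mm behind its centre, is the one to push.
- clip (a joint): spring clip angle, rad: 0 = closed, untouched; grows as the thumb bar is pressed, to a rigid stop at 0.5. At 0 the lip hangs 3 mm above the channel floor and blocks the coupon; the coupon passes above about 0.3 (press the bar to its stop to be sure); released on the coupon it rests at about 0.26. The spring pushes back with 3 to 6 N at the bar.
- thumb_bar (a point): middle of the ribbed rubber top of the thumb bar, along the channel from stage x = -61 to +27 mm, y = 52 to 74 mm; at rest it slopes up outward and this point is 41 mm above the worktop. Fully down it is about level and a fingertip on it at stage y = 60 mm stands about 26 mm above the worktop, 4 mm above the channel floor: level with a fingertip behind the coupon, 60 mm away at y = 0.
- lip (a point): underside of the clip's lip, the nose that hangs over the channel: 12 mm along x (stage x = 36 to 48 mm), 6 mm along y, at stage y = 3 mm. The thumb bar is long enough for a fingertip to slide along it, pressing, through the whole push.
- slide_box: slide box with a hinged blue lid, 70x88x26 mm, lying beside the stage; a bystander, origin under its centre
- forceps: steel forceps, 12x130x9 mm, lying beside the stage; a bystander, origin under its centre
- timer: square white bench timer, 62x62x20 mm; a bystander, origin under its centre
- tape_roll: roll of white tape lying flat, 74 mm across, 46 mm high; a bystander, origin under its centre
- note_pad: pad of yellow notes, 75x75x14 mm; a bystander, origin under its centre
- dropper: small dropper bottle, 33 mm across, 86 mm high; a bystander, origin under its centre
Things that resemble listed ones, but are neither listed nor needed, are in the scene too. Of the things that look like the coupon, the smaller one is meant.

How it is judged:
On the way, in this order (a step that is already met when the one before it is completed fails the run):
1. a fingertip holds the clip down while the coupon is still in front of the nose (value of joint clip above 0.28 rad and contact force between the fingers and stage above 0.5 N and x of coupon in the frame of stage below 0.015 m), for 0.1 s.
2. the coupon has been pushed home beneath the nose with the clip still held down (value of joint clip above 0.28 rad and contact force between the fingers and stage above 0.5 N and x of coupon in the frame of stage between 0.037 and 0.043 m and y of coupon in the frame of stage between -0.003 and 0.003 m and z of coupon in the frame of stage below 0.025 m and angle between coupon's own z axis and vertical below 0.06 rad), for 0.1 s.
At the end, for the whole second after the job is handed in: the coupon lies flat in the channel, at rest, within 3 mm of fully home, and the released clip rests on it (clip angle 0.20 to 0.30 rad) (x of coupon in the frame of stage between 0.037 and 0.043 m and y of coupon in the frame of stage between -0.003 and 0.003 m and z of coupon in the frame of stage below 0.025 m and angle between coupon's own z axis and vertical below 0.06 rad and value of joint clip between 0.2 and 0.3 rad and linear speed of coupon below 0.01 m/s); the robot touches nothing.
It fails at once if the coupon is lifted or tipped out of its channel (z of coupon in the frame of stage above 0.03 m or angle between coupon's own z axis and vertical above 0.3 rad).
It fails at once if a bystander is moved more than 20 mm (distance of any of slide_box, forceps, timer, tape_roll, note_pad, dropper from where it was at the start of the episode above 0.02 m).
It also fails if it takes over 32 s, if anything falls off the work surface, if the arm or the gripper's body presses on something with over 40 N, if the wrist force passes 120 N, or if a joint passes its speed limit or range.

## Robot

A 6-joint arm with a two-finger parallel gripper is mounted at the origin on a cart in front of the work surface, level with it; the furniture and walls round the work are solid. World frame = base frame: x ahead of the robot, y to its left, z up, the work surface at z = 0. Lengths are in m, angles in rad, forces in N, time in s.
With the tool pointing down it reaches from about 0.35 to 0.975 m from the base axis. Payload 4.9 kg.
Tool frame: the origin (TCP) lies at the very end of the fingers, on their centre line; the grasp point (between the pads) lies 19 mm behind it (ctrl.grasp_offset is the distance from the TCP to the grasp point, in m); z points along the fingers, y is the line along which they close (so a half turn about z gives the same grasp; the last joint's range is limited). The gripper opens to 85 mm and grips with 20 to 120 N. Pads are 22 mm wide; open, the fingers measure 114 mm over their backs; the gripper's body (76 mm by 85 mm) begins 54 mm behind the grasp point. The pads swing forward as they close: fully open they stand 13 mm farther back than shut.
Start: joints at [-1.31, 0.053, 1.613, -0, 1.476, -0.119], TCP at [0.232, -0.58, 0.2] pointing down, gripper open.
Joint ranges: [-3.01, 3.01], [-1.01, 2.22], [0.06, 2.58], [-1.02, 4.17], [0.09, 2.62], [-3.14, 3.14]. Speed limits (rad/s): [2.57, 2.57, 3.14, 3.14, 3.14, 3.14].

## Interface

Orientations are given as a rotation vector (axis times angle).
In Python, from station import ctrl, optics gives the robot as it stands.
- The arm moves only by the shell command python3 -m handwheel 'ROWS' [OPENING] [FORCE]. ROWS is JSON, a list of rows, each an object of numbers: "tx", "ty", "tz": the shift along the tool's x, y, z in mm; "roll": the turn about the tool's z in rad. A call has 1 to 12 rows; each row shifts and turns the commanded pose from where the row before left it, along the tool's axes as they then stand; what a row does not reach is not made up. A row lasts 1/12 s, in which the tool goes at most 41.7 mm and 7.16 degrees, less where a joint would pass 70% of its speed; a pose out of reach is approached as far as the arm can. A call with a gripper value outside its range is refused whole. OPENING is the finger opening in mm, from 0 to 85.4, set as the call begins (- or left out, the last holds). The fingers move at their own pace and stop on an object; FORCE is the grip in N (left out, the last holds). Time passes only in rows, so rows that do not move let the fingers close. It gives the time, the measured TCP pose, the force, the opening and the grip force at its end, in the units of the state.
- ctrl.get_obs(): the state, without advancing time (a new reading comes with each control period).
- optics.get_image(name): name is "scene" or "top" or "wrist"; returns (picture, depth): 384x512x3 uint8, red, green, blue; 384x512 float32, m along the optical axis (not along the pixel's ray), 0 where there is no reading.
- optics.camera_params(name): a dict with "mtx" (3x3 intrinsics, pixels), "extrinsics" (4x4, takes a point from camera to world coordinates); the wrist camera has in their place "tool_from_camera" (4x4, takes a point from camera to tool coordinates, whose origin is the TCP and whose axes are the flange's). Camera axes: x right, y down, z forward; pixel columns grow to the right and rows downward; lengths in m; the calibration is good to about 2 mm. A picture is of the moment at which its call begins: read the wrist's pose just before it. camera_params takes no time and is no camera call.
- ctrl.finish_job(): hands the job in; it is judged then, once.
The state is a dict: "t": time; "q": joint angles; "dq": joint speeds; "effort": joint torques, N m; "tool_pos": TCP position; "tool_rot": TCP orientation; "contact_force": force on the tool from outside, world axes, zero at the start; "wrist_torque": the same for the moment, N m; "opening": finger opening in m; "grip_force": force on a finger pad.
Only numpy, scipy, OpenCV 4.12 (cv2) and the standard library are available. Lean on these libraries where they do the work, as an engineer would, in place of code of your own. Each camera call takes 0.05 s, during which the arm holds its last target. There are 200 camera calls.

## Working session

There is one attempt and no reset: what is moved stays moved. The work goes in short steps, Python scripts to look and compute and a shell command to move; the robot and the scene stay as the last step left them, time stands still between calls to the robot, and variables do not carry over. Pictures are saved under pics/ and viewed, at most 10 in all, crops included, and the job is handed in when it is done.

```bash
ls; mkdir -p pics
python3 - <<'E'
from station import ctrl, optics
import cv2, numpy as np
print(ctrl.get_obs())
for n in ("top","scene"):
    p,d=optics.get_image(n); cv2.imwrite(f"pics/{n}0.png",p[...,::-1]); np.save(f"pics/{n}0.npy",d)
    c=optics.camera_params(n); print(n,np.round(c["mtx"],1).tolist(),np.round(c["extrinsics"],3).tolist())
E
```

```text
pics
{'t': 0.0, 'q': array([-1.31000070e+00,  5.33471493e-02,  1.61430667e+00, -2.89375221e-05,
        1.47601576e+00, -1.18988462e-01]), 'dq': array([-0.00050981,  0.00016715, -0.0015298 , -0.00077368,  0.00043672,
        0.00140317]), 'effort': array([ 5.02538533e-04, -3.93672574e+01, -3.70183182e+01, -7.58809676e-06,
        7.04180144e-03, -1.71586845e-05]), 'tool_pos': array([ 0.23151714, -0.57978575,  0.19846155]), 'tool_rot': array([-3.08308802e+00, -5.92598276e-01,  2.76075683e-04]), 'contact_force': array([-1.24796726, -0.2683189 , -0.31363418]), 'wrist_torque': array([ 0.01320458,  0.01245932, -0.07814731]), 'grip_force': 0.0, 'opening': 0.08548053639599512}
top [[416.9, 0.0, 252.7], [0.0, 416.9, 195.4], [0.0, 0.0, 1.0]] [[0.029, -0.996, 0.082, 0.415], [-1.0, -0.029, 0.0, 0.027], [0.002, -0.082, -0.997, 1.283], [0.0, 0.0, 0.0, 1.0]]
scene [[412.2, 0.0, 254.2], [0.0, 412.2, 193.4], [0.0, 0.0, 1.0]] [[-0.849, -0.266, 0.457, -0.195], [-0.529, 0.408, -0.744, 1.188], [0.011, -0.873, -0.487, 0.835], [0.0, 0.0, 0.0, 1.0]]
```

View pics/top0.png

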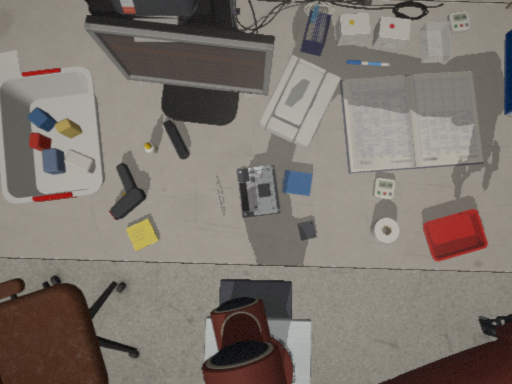

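View pics/scene0.png

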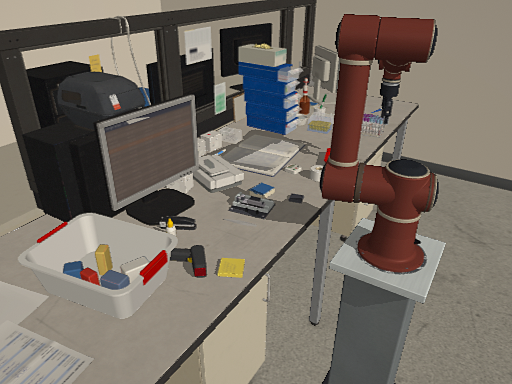

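Top view: the stage is at about (258,190), slide box (297,183), forceps (220,195), timer (385,188), tape (386,230), notes (142,234), dropper (149,147). The dark thing at (307,230) is a larger decoy. I'll enlarge the stage next.

Run:
```python
import cv2, numpy as np
a=cv2.imread("pics/top0.png")[155:250,200:330]
cv2.imwrite("pics/crop1.png",cv2.resize(a,None,fx=6,fy=6,interpolation=cv2.INTER_CUBIC))
```

```text
(no output)
```

View pics/crop1.png

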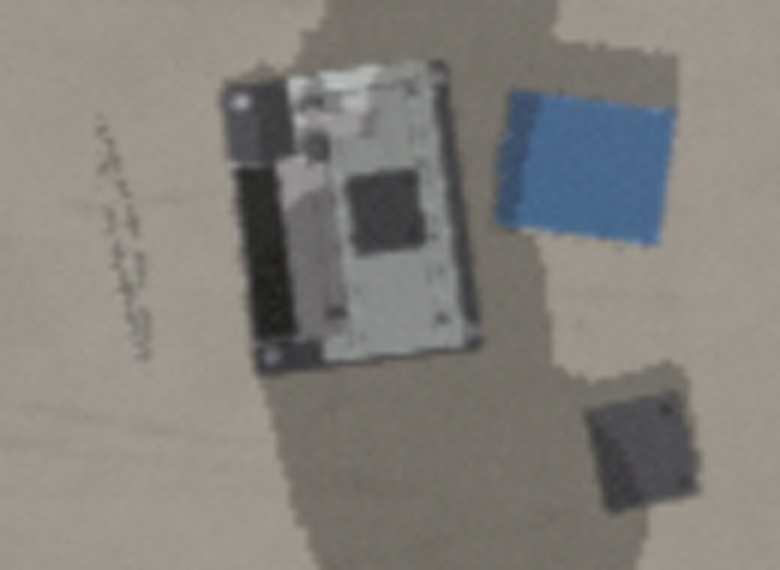

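Enlarged ×6: the stage corners are at (225,85), (445,65), (480,345), (260,375), the black thumb bar is on the left at (270,250), and the coupon is at (385,210). So stage x points away from the robot, yawed about +8°, and y is to the left.

```bash
cat > h.py <<'E'
from station import ctrl, optics
import cv2, numpy as np
from scipy.spatial.transform import Rotation as R
def T(o):
    M=np.eye(4); M[:3,:3]=R.from_rotvec(o["tool_rot"]).as_matrix(); M[:3,3]=o["tool_pos"]; return M
def ray(px,z,K,E):
    px=np.atleast_2d(np.asarray(px,float)); d=np.c_[px,np.ones(len(px))]@np.linalg.inv(K).T@E[:3,:3].T
    return E[:3,3]+d*((z-E[2,3])/d[:,2])[:,None]
def status():
    o=ctrl.get_obs(); print("t %.2f"%o["t"],"tcp",np.round(o["tool_pos"],4),"F",np.round(o["contact_force"],1),"open %.4f"%o["opening"]); return o
E
python3 - <<'E'
from h import *
c=optics.camera_params("top"); K,E=c["mtx"],c["extrinsics"]
f=lambda p:np.array(p)/6+[200-.4,155-.4]
cs=ray(f([[225,85],[445,65],[480,345],[260,375]]),.022,K,E); print(cs.round(4))
m=cs.mean(0); v=(cs[0]+cs[1]-cs[2]-cs[3])[:2]; yaw=np.arctan2(v[1],v[0])
w=(cs[0]+cs[3]-cs[1]-cs[2])[:2]; print("centre",m,"yaw",yaw,np.arctan2(-w[0],w[1]),np.linalg.norm(v)/2,np.linalg.norm(w)/2)
print("coupon",ray(f([[386,210]]),.032,K,E))
o=status(); M=T(o); print(M.round(3)); print("tool yaw",np.arctan2(M[1,0],M[0,0]))
print("tool_from_cam",optics.camera_params("wrist")["tool_from_camera"].round(3).tolist(),optics.camera_params("wrist")["mtx"].round(1).tolist())
d=np.load("pics/top0.npy"); print(d[150:240:10,200:330:10].round(3))
E
```

```text
[[ 0.5995  0.0772  0.022 ]
 [ 0.613  -0.0343  0.022 ]
 [ 0.4711 -0.0555  0.022 ]
 [ 0.4528  0.0549  0.022 ]]
centre [0.53409544 0.01058881 0.022     ] yaw 0.1497545928129934 0.14271183001647308 0.1459325302546792 0.1120948666259117
coupon [[ 0.53708508 -0.00601868  0.032     ]]
t 0.10 tcp [ 0.2316 -0.5798  0.1986] F [ 0.1  0.  -1.4] open 0.0853
[[ 0.929  0.371 -0.     0.232]
 [ 0.371 -0.929  0.002 -0.58 ]
 [ 0.    -0.002 -1.     0.199]
 [ 0.     0.     0.     1.   ]]
tool yaw 0.37983381555010787
tool_from_cam [[0.0, -0.951, -0.31, 0.079], [1.0, 0.0, 0.001, 0.002], [-0.0, -0.31, 0.951, -0.174], [0.0, 0.0, 0.0, 1.0]] [[308.9, 0.0, 262.8], [0.0, 308.9, 189.8], [0.0, 0.0, 1.0]]
[[1.298 1.298 1.297 1.298 1.301 1.295 1.299 1.298 1.298 1.295 1.291 1.299
  1.3  ]
 [1.289 1.293 1.294 1.296 1.299 1.297 1.294 1.292 1.295 1.297 1.293 1.295
  1.295]
 [1.292 1.296 1.288 1.293 1.291 1.267 1.267 1.274 1.293 1.267 1.295 1.29
  1.29 ]
 [1.288 1.291 1.289 1.286 1.287 1.264 1.27  1.264 1.292 1.265 1.262 1.265
  1.29 ]
 [1.286 1.282 1.282 1.296 1.244 1.25  1.256 1.26  1.285 1.261 1.262 1.289
  1.288]
 [1.284 1.283 1.283 1.29  1.241 1.246 1.259 1.265 1.283 1.289 1.283 1.288
  1.286]
 [1.278 1.282 1.279 1.282 1.286 1.248 1.261 1.257 1.279 1.282 1.284 1.286
  1.284]
 [1.279 1.278 1.28  1.279 1.285 1.285 1.281 1.282 1.283 1.275 1.278 1.28
  1.28 ]
 [1.273 1.278 1.277 1.275 1.281 1.281 1.276 1.279 1.277 1.272 1.262 1.259
  1.277]]
```

```bash
python3 -m handwheel '[{"tx":25,"ty":-25},{"tx":25,"ty":-25},{"tx":25,"ty":-25},{"tx":25,"ty":-25},{"tx":25,"ty":-25},{"tx":25,"ty":-25},{"tx":25,"ty":-25},{"tx":25,"ty":-25},{"tx":25,"ty":-25},{"tx":25,"ty":-25},{"tx":25,"ty":-25},{"tx":25,"ty":-25}]' 48
python3 -m handwheel '[{"tx":26,"ty":-24.5},{"tx":26,"ty":-24.5},{"tx":26,"ty":-24.5},{"tx":26,"ty":-24.5},{"tx":26,"ty":-24.5},{"tx":26,"ty":-24.5},{"tz":25,"roll":0.117},{"tz":25,"roll":0.117},{},{}]'
python3 - <<'E'
from h import *
o=status(); M=T(o); print("yaw",np.arctan2(M[1,0],M[0,0])); np.save("pics/M1.npy",M)
p,d=optics.get_image("wrist"); cv2.imwrite("pics/w1.png",p[...,::-1]); np.save("pics/w1.npy",d)
E
```

```text
t 0.10 tcp [ 0.2316 -0.5798  0.1986] F [ 0.1  0.  -1.4] open 0.0853
yaw 0.37983381555010787$[0]: bad value
$[0]: bad value
```

View pics/w1.png

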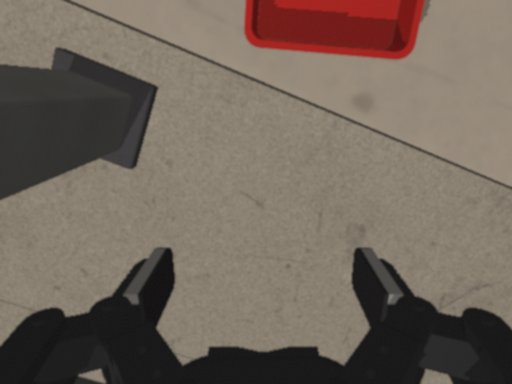

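The arm did not move because the rows were refused; the picture only shows the fingertips at (165,260) and (360,260) above the floor. I'll give all four keys in each row.

```bash
python3 -m handwheel '[{"tx":25,"ty":-25,"tz":0,"roll":0},{"tx":25,"ty":-25,"tz":0,"roll":0},{"tx":25,"ty":-25,"tz":0,"roll":0},{"tx":25,"ty":-25,"tz":0,"roll":0},{"tx":25,"ty":-25,"tz":0,"roll":0},{"tx":25,"ty":-25,"tz":0,"roll":0},{"tx":25,"ty":-25,"tz":0,"roll":0},{"tx":25,"ty":-25,"tz":0,"roll":0},{"tx":25,"ty":-25,"tz":0,"roll":0},{"tx":25,"ty":-25,"tz":0,"roll":0},{"tx":25,"ty":-25,"tz":0,"roll":0},{"tx":25,"ty":-25,"tz":0,"roll":0}]' 48
```

```text
t: 1.15
tool_pos: [0.3993, -0.1889, 0.1995]
tool_rot: [3.085, 0.592, 0.0]
contact_force: [0.8, -1.5, 0.1]
opening: 0.048
grip_force: 0.0
```

```bash
python3 -m handwheel '[{"tx":26,"ty":-24.3,"tz":0,"roll":0},{"tx":26,"ty":-24.3,"tz":0,"roll":0},{"tx":26,"ty":-24.3,"tz":0,"roll":0},{"tx":26,"ty":-24.3,"tz":0,"roll":0},{"tx":26,"ty":-24.3,"tz":0,"roll":0},{"tx":26,"ty":-24.3,"tz":0,"roll":0},{"tx":0,"ty":0,"tz":25,"roll":0.117},{"tx":0,"ty":0,"tz":25,"roll":0.117},{"tx":0,"ty":0,"tz":0,"roll":0},{"tx":0,"ty":0,"tz":0,"roll":0}]'
python3 - <<'E'
from h import *
o=status(); M=T(o); print("yaw",np.arctan2(M[1,0],M[0,0])); np.save("pics/M1.npy",M)
p,d=optics.get_image("wrist"); cv2.imwrite("pics/w2.png",p[...,::-1]); np.save("pics/w2.npy",d)
E
```

```text
t: 1.98
tool_pos: [0.4885, 0.003, 0.148]
tool_rot: [-3.132, -0.234, 0.006]
contact_force: [0.2, -1.0, 0.7]
opening: 0.0479
grip_force: 0.0
t 1.98 tcp [0.4885 0.003  0.148 ] F [ 0.2 -1.   0.7] open 0.0479
yaw 0.1490246477839769
```

View pics/w2.png

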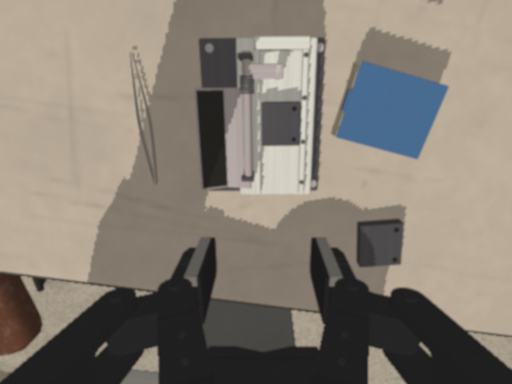

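The wrist picture shows the stage nearly aligned with it, x 200–325, y 38–192. The thumb bar is at (213,140), the coupon at (282,123) and the nose arm at (265,72). The fingertips are at (205,240) and (320,240).

Run:
```python
from h import *
M=np.load("pics/M1.npy"); c=optics.camera_params("wrist"); K=c["mtx"]; E=M@c["tool_from_camera"]
g=cv2.cvtColor(cv2.imread("pics/w2.png"),cv2.COLOR_BGR2GRAY)
def rect(mask,z,name,roi):
    x0,y0,x1,y1=roi; m=np.zeros_like(mask); m[y0:y1,x0:x1]=mask[y0:y1,x0:x1]
    m=cv2.morphologyEx(m,cv2.MORPH_OPEN,np.ones((3,3)))
    k=max(cv2.findContours(m,0,2)[0],key=cv2.contourArea)
    w=ray(k[:,0,:],z,K,E)[:,:2]
    r=cv2.minAreaRect((w*1000).astype(np.float32)); print(name,r,cv2.boundingRect(k)); return r
print(g[120,195:330].tolist()); print(g[30:205,290].tolist())
rect((g<100).astype(np.uint8)*255,.032,"coupon",(262,95,303,155))
rect((g<45).astype(np.uint8)*255,.041,"bar",(190,80,240,195))
rect((g>170).astype(np.uint8)*255,.022,"white",(235,30,320,200))
# line fits: bottom edge of white floor, coupon edges
def edge(pts,z):
    w=ray(pts,z,K,E)[:,:2]; vx,vy,x,y=cv2.fitLine(w.astype(np.float32),cv2.DIST_HUBER,0,.01,.01).ravel(); return np.arctan2(vy,vx),(x,y)
gx=cv2.GaussianBlur(g,(3,3),0).astype(float)
b=[(u,165+np.argmin(np.diff(gx[165:205,u]))+.5) for u in range(265,303)]
print("floor front edge",edge(b,.022))
s=[(310+np.argmin(np.diff(gx[v,304:322]))-5.5,v) for v in range(60,180)]
print("right outline",edge(s,.0285))
l=[(215+np.argmax(np.diff(gx[v,215:235]))+.5,v) for v in range(95,183)]
print("bar inner edge",edge(l,.037))
```

```text
[120, 114, 102, 78, 49, 33, 34, 34, 35, 33, 33, 34, 33, 32, 32, 31, 32, 33, 34, 33, 32, 33, 34, 32, 32, 34, 32, 33, 48, 76, 101, 114, 116, 116, 117, 128, 149, 165, 170, 170, 168, 164, 164, 164, 165, 164, 161, 155, 151, 155, 161, 164, 163, 159, 145, 129, 120, 130, 142, 142, 145, 151, 164, 182, 177, 152, 119, 92, 81, 81, 80, 80, 80, 80, 79, 79, 79, 80, 80, 80, 80, 79, 80, 80, 79, 80, 80, 80, 79, 79, 79, 79, 79, 78, 77, 78, 78, 79, 79, 79, 79, 79, 79, 76, 78, 102, 150, 191, 209, 207, 190, 174, 183, 199, 206, 209, 204, 185, 144, 94, 65, 60, 66, 69, 73, 94, 132, 159, 171, 173, 173, 173, 173, 173, 173]
[122, 122, 122, 122, 124, 139, 168, 197, 211, 215, 215, 213, 211, 212, 213, 213, 214, 211, 195, 170, 150, 154, 174, 185, 189, 195, 203, 207, 208, 208, 209, 209, 208, 209, 209, 209, 209, 209, 209, 208, 208, 209, 209, 209, 209, 209, 209, 209, 208, 209, 208, 208, 208, 208, 208, 208, 207, 196, 173, 154, 149, 149, 149, 148, 148, 148, 148, 148, 148, 146, 136, 109, 83, 75, 78, 79, 79, 78, 76, 76, 78, 78, 77, 78, 78, 78, 78, 77, 80, 79, 78, 79, 79, 78, 79, 78, 79, 78, 78, 78, 78, 78, 78, 79, 78, 78,
[... 275 characters left out ...]
4, 194, 181, 173, 172, 171, 172, 172, 172, 172, 172, 172, 172]
coupon ((539.6039428710938, -7.896249771118164), (38.05061721801758, 34.7451171875), 8.568211555480957) (262, 102, 39, 43)
bar ((515.5402221679688, 51.815879821777344), (85.39392852783203, 21.081012725830078), 8.894845962524414) (198, 92, 27, 95)
white ((537.234375, -6.151885986328125), (151.2461395263672, 86.50450897216797), 8.583645820617676) (235, 37, 85, 163)
floor front edge (np.float32(-1.4209961), (np.float32(0.4685696), np.float32(-0.017743101)))
right outline (np.float32(0.15240508), (np.float32(0.5463681), np.float32(-0.03752272)))
bar inner edge (np.float32(0.15766287), (np.float32(0.5162133), np.float32(0.040812325)))
```

```bash
python3 - <<'E'
from h import *
c=optics.camera_params("wrist"); K=c["mtx"]; C=c["tool_from_camera"]; d=np.load("pics/w2.npy")
v,u=np.mgrid[225:330:1,150:380:1]; z=d[225:330,150:380]
P=(np.stack([u,v,np.ones_like(u)],-1)@np.linalg.inv(K).T)*z[...,None]; P=P@C[:3,:3].T+C[:3,3]
ok=(z>0)&(z<.24)
for s in (-1,1):
    m=ok&(P[...,1]*s>0)&(P[...,2]>-.06); Q=P[m]*1000; print(s,"n",len(Q))
    for a in range(-60,20,5):
        q=Q[(Q[:,2]>=a)&(Q[:,2]<a+5)]
        if len(q)>3: print(a,len(q),"x",np.percentile(q[:,0],[2,98]).round(1),"y",np.percentile(q[:,1],[2,50,98]).round(1))
E
python3 - <<'E'
import cv2
a=cv2.imread("pics/w2.png")[225:345,150:380]; cv2.imwrite("pics/tip.png",cv2.resize(a,None,fx=3,fy=3))
E
```

```text
-1 n 1039
-60 273 x [-9.9 11.6] y [-35.4 -25.  -22.1]
-55 247 x [-9.8 11.5] y [-35.5 -24.5 -22.1]
-50 217 x [-10.1  11.5] y [-35.4 -24.8 -22.1]
-45 195 x [-9.5 11.5] y [-34.5 -24.  -22.1]
-40 91 x [-10.1  11.2] y [-28.6 -22.4 -22.1]
-35 16 x [-9.   5.1] y [-22.4 -22.3 -22.2]
1 n 1030
-60 257 x [-9.8 11.5] y [25.5 28.  39. ]
-55 253 x [-9.5 11.5] y [25.6 28.  38.8]
-50 223 x [-10.   11.4] y [25.5 27.8 38.8]
-45 187 x [-9.  11.5] y [25.5 27.3 38.1]
-40 97 x [-10.1  11.3] y [25.5 25.8 32.1]
-35 13 x [-8.6  4.8] y [25.6 25.7 25.9]
```

View pics/tip.png

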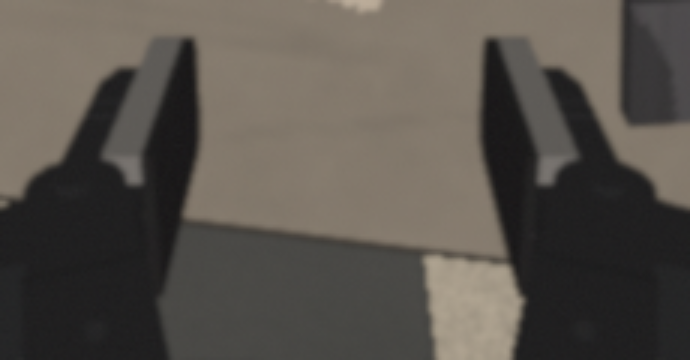

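The fingertips are pads 22 mm wide (x −10..11.5), with inner faces at y −22 and +25.5 and backs at about −35.5 and 39. Their ends look to be about 36 mm behind the TCP, so I'll check that height against the table and bar depth.

Run:
```python
from h import *
M=np.load("pics/M1.npy"); c=optics.camera_params("wrist"); K=c["mtx"]; C=c["tool_from_camera"]; E=M@C; d=np.load("pics/w2.npy")
def W(u,v,E=E):
    z=np.median(d[v-1:v+2,u-1:u+2]); p=np.linalg.inv(K)@[u,v,1]*z; return (E[:3,:3]@p+E[:3,3]).round(4)
print("C",C.round(4).tolist())
for n,p in dict(table=(180,220),table2=(340,180),coupon=(282,123),floor=(285,170),box=(390,110),bar=(212,140),barL=(203,140),barR=(221,140),decoy=(380,245),L_tip=(205,240),R_tip=(318,240)).items(): print(n,W(*p), W(*p,C) if 'tip' in n else '', d[p[1],p[0]])
# independent: top camera
o=status(); p,dt=optics.get_image("top"); cv2.imwrite("pics/t2.png",p[...,::-1]); np.save("pics/t2.npy",dt)
p,ds=optics.get_image("scene"); np.save("pics/s2.npy",ds); 
for n,D in (("top",dt),("scene",ds)):
    c=optics.camera_params(n); v,u=np.mgrid[0:384,0:512]; P=(np.stack([u,v,np.ones_like(u)],-1)@np.linalg.inv(c["mtx"]).T)*D[...,None]; P=P@c["extrinsics"][:3,:3].T+c["extrinsics"][:3,3]
    L=(P-M[:3,3])@M[:3,:3]; m=(D>0)&(abs(L[...,0])<.03)&(abs(L[...,1])<.06)&(L[...,2]<.1)&(L[...,2]>-.1)
    Q=L[m]*1000; h=np.histogram(Q[:,2],range(-100,101,10)); print(n,list(zip(h[1],h[0])))
```

```text
C [[0.0005, -0.9508, -0.3098, 0.0794], [1.0, 0.0004, 0.0005, 0.0018], [-0.0004, -0.3098, 0.9508, -0.1738], [0.0, 0.0, 0.0, 1.0]]
table [ 4.132e-01  8.490e-02 -2.000e-04]  0.3509098
table2 [ 4.865e-01 -8.380e-02 -4.000e-04]  0.33539367
coupon [ 0.5401 -0.0089  0.0318]  0.2841085
floor [ 0.494  -0.0204  0.0216]  0.30772883
box [ 0.5662 -0.1069  0.0249]  0.28643376
bar [0.5166 0.0521 0.0412]  0.28124934
barL [0.516  0.0596 0.0445]  0.2770258
barR [0.5174 0.0443 0.0385]  0.28380445
decoy [ 0.4226 -0.1411  0.0131]  0.34572425
L_tip [0.4958 0.03   0.1893] [ 0.0111 -0.0257 -0.0413] 0.14829929
R_tip [ 0.5036 -0.0234  0.1887] [ 0.0108  0.0282 -0.0407] 0.14777309
t 2.03 tcp [0.4897 0.0025 0.1499] F [0.2 0.1 0.5] open 0.0477
top [(np.int64(-100), np.int64(0)), (np.int64(-90), np.int64(0)), (np.int64(-80), np.int64(0)), (np.int64(-70), np.int64(0)), (np.int64(-60), np.int64(0)), (np.int64(-50), np.int64(0)), (np.int64(-40), np.int64(0)), (np.int64(-30), np.int64(0)), (np.int64(-20), np.int64(0)), (np.int64(-10), np.int64(0)), (np.int64(0), np.int64(0)), (np.int64(10), np.int64(0)), (np.int64(20), np.int64(0)), (np.int64(30), np.int64(0)), (np.int64(40), np.int64(0)), (np.int64(50), np.int64(0)), (np.int64(60), np.int64(0)), (np.int64(70), np.int64(0)), (np.int64(80), np.int64(0)), (np.int64(90), np.int64(0))]
scene [(np.int64(-100), np.int64(31)), (np.int64(-90), np.int64(38)), (np.int64(-80), np.int64(23)), (np.int64(-70), np.int64(26)), (np.int64(-60), np.int64(31)), (np.int64(-50), np.int64(24)), (np.int64(-40), np.int64(7)), (np.int64(-30), np.int64(0)), (np.int64(-20), np.int64(0)), (np.int64(-10), np.int64(0)), (np.int64(0), np.int64(0)), (np.int64(10), np.int64(0)), (np.int64(20), np.int64(0)), (np.int64(30), np.int64(0)), (np.int64(40), np.int64(0)), (np.int64(50), np.int64(0)), (np.int64(60), np.int64(0)), (np.int64(70), np.int64(0)), (np.int64(80), np.int64(0)), (np.int64(90), np.int64(0))]
```

```bash
python3 -m handwheel '[{"tx":8.7,"ty":-14.3,"tz":20,"roll":0},{"tx":0,"ty":0,"tz":30,"roll":0},{"tx":0,"ty":0,"tz":30,"roll":0},{"tx":0,"ty":0,"tz":8,"roll":0},{"tx":0,"ty":0,"tz":0,"roll":0},{"tx":0,"ty":0,"tz":0,"roll":0}]'
python3 - <<'E'
from h import *
status(); M=T(ctrl.get_obs()); np.save("pics/M3.npy",M)
p,d=optics.get_image("wrist"); cv2.imwrite("pics/w3.png",p[...,::-1]); np.save("pics/w3.npy",d)
cv2.imwrite("pics/w3b.png",cv2.resize(p[...,::-1],None,fx=1.5,fy=1.5))
E
```

```text
t: 2.63
tool_pos: [0.4974, 0.0176, 0.0633]
tool_rot: [3.133, 0.229, 0.003]
contact_force: [0.2, 0.7, 0.5]
opening: 0.048
grip_force: 0.0
t 2.63 tcp [0.4974 0.0176 0.0633] F [0.2 0.7 0.5] open 0.0480
```

View pics/w3b.png

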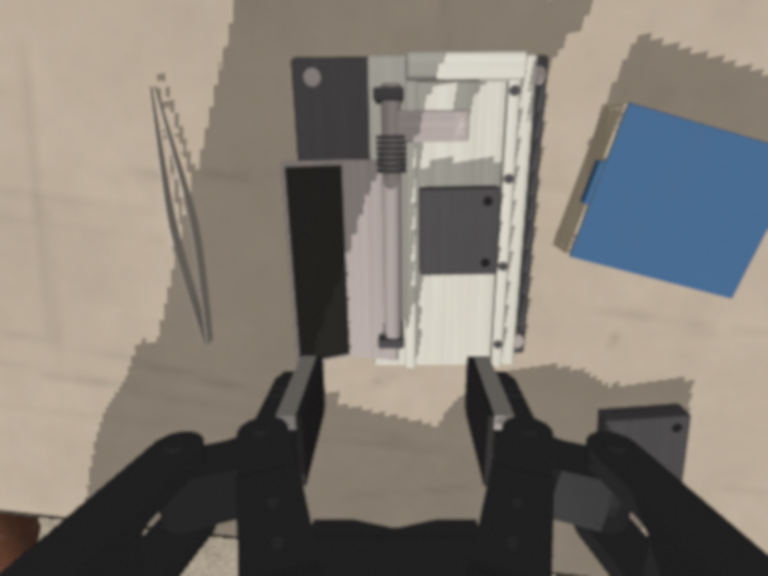

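The fingertips are at (305,360) and (480,360) in this 1.5× picture, in line with the bar (320,260) and the channel (460,320), and clear above the stage. Next I descend, watching the force.

```bash
python3 -m handwheel '[{"tx":0,"ty":0,"tz":10,"roll":0},{"tx":0,"ty":0,"tz":5,"roll":0},{"tx":0,"ty":0,"tz":0,"roll":0},{"tx":0,"ty":0,"tz":0,"roll":0}]' | sed -n '2p;4p'
python3 -m handwheel '[{"tx":0,"ty":0,"tz":8,"roll":0},{"tx":0,"ty":0,"tz":0,"roll":0},{"tx":0,"ty":0,"tz":0,"roll":0}]' | sed -n '2p;4p'
python3 -m handwheel '[{"tx":0,"ty":0,"tz":8,"roll":0},{"tx":0,"ty":0,"tz":0,"roll":0},{"tx":0,"ty":0,"tz":0,"roll":0}]' | sed -n '2p;4p'
python3 - <<'E'
from h import *
o=status(); M=T(o); p,d=optics.get_image("wrist"); cv2.imwrite("pics/w4.png",p[...,::-1]); np.save("pics/w4.npy",d); np.save("pics/M4.npy",M)
c=optics.camera_params("wrist"); K=c["mtx"]; C=c["tool_from_camera"]
v,u=np.mgrid[0:384,0:512]; P=(np.stack([u,v,np.ones_like(u)],-1)@np.linalg.inv(K).T)*d[...,None]; L=P@C[:3,:3].T+C[:3,3]
g=cv2.cvtColor(p,cv2.COLOR_RGB2GRAY)
# across line at tool x ahead +20..+40mm: heights vs tool y
for x in (.016,.03,.05):
    m=(abs(L[...,0]-x)<.002)&(d>0); y=L[m][:,1]*1000; h=(M[2,3]-L[m][:,2])*1000
    print(x,[(b,round(float(np.median(h[(y>=b)&(y<b+4)])),1)) for b in range(-56,60,4) if ((y>=b)&(y<b+4)).sum()>1])
m=(g<110)&(abs(L[...,1]-.032)<.010)&(L[...,0]>.012)&(L[...,0]<.1)&(abs(M[2,3]-L[...,2]-.032)<.004); print("coupon x",np.percentile(L[m][:,0],[1,50,99]))
E
```

```text
tool_pos: [0.4963, 0.018, 0.0466]
contact_force: [0.1, -0.2, 0.3]
tool_pos: [0.4959, 0.0181, 0.038]
contact_force: [-0.0, -0.3, -0.1]
tool_pos: [0.4959, 0.0181, 0.03]
contact_force: [-0.6, -0.2, -0.3]
t 3.52 tcp [0.4959 0.0181 0.03  ] F [-0.6 -0.2 -0.3] open 0.0481
0.016 [(-52, 116.7), (-48, 117.5), (-44, 45.0), (-40, 44.5), (-36, 42.8), (-32, 41.3), (-28, 134.1), (-24, 140.3), (-20, 141.6), (-16, 144.9), (-12, 147.4), (-8, 37.7), (-4, 41.3), (0, 43.3), (4, 39.6), (8, 28.1), (12, 147.5), (16, 144.6), (20, 141.9), (24, 140.0), (28, 133.9), (32, 21.9), (36, 21.6), (40, 21.7), (44, 21.6), (48, 27.4), (52, 28.1), (56, 21.5)]
0.03 [(-44, 45.0), (-40, 44.4), (-36, 42.6), (-32, 40.7), (-28, 39.0), (-24, 37.2), (-20, 34.7), (-16, 35.5), (-12, 36.9), (-8, 37.9), (-4, 42.2), (0, 43.1), (4, 28.7), (8, 28.2), (12, 30.4), (16, 31.4), (20, 31.7), (24, 31.5), (28, 31.6), (32, 31.7), (36, 31.5), (40, 31.8), (44, 31.6), (48, 28.9), (52, 27.9), (56, 21.9)]
0.05 [(-44, 44.8), (-40, 44.3), (-36, 42.6), (-32, 40.9), (-28, 39.0), (-24, 37.1), (-20, 35.0), (-16, 35.7), (-12, 36.9), (-8, 37.7), (-4, 42.0), (0, 43.4), (4, 27.8), (8, 28.2), (12, 31.2), (16, 31.7), (20, 31.7), (24, 31.6), (28, 31.6), (32, 31.6), (36, 31.9), (40, 31.8), (44, 31.8), (48, 28.8), (52, 28.1), (56, 21.7)]
coupon x [0.02023719 0.04064985 0.05874378]
```

```bash
python3 -m handwheel '[{"tx":0,"ty":-2,"tz":8,"roll":0},{"tx":0,"ty":0,"tz":8,"roll":0},{"tx":0,"ty":0,"tz":0,"roll":0},{"tx":0,"ty":0,"tz":0,"roll":0}]' | sed -n '2p;4p'
python3 -m handwheel '[{"tx":0,"ty":0,"tz":6,"roll":0},{"tx":0,"ty":0,"tz":0,"roll":0},{"tx":0,"ty":0,"tz":0,"roll":0}]' | sed -n '2p;4p'
python3 -m handwheel '[{"tx":0,"ty":0,"tz":4,"roll":0},{"tx":0,"ty":0,"tz":0,"roll":0},{"tx":0,"ty":0,"tz":0,"roll":0}]' | sed -n '2p;4p'
```

```text
tool_pos: [0.4952, 0.0202, 0.0136]
contact_force: [-0.9, 0.3, 0.1]
tool_pos: [0.4959, 0.0201, 0.0083]
contact_force: [-0.1, 0.5, 0.2]
tool_pos: [0.4968, 0.02, 0.0052]
contact_force: [0.1, 0.3, 2.7]
```

```bash
for i in 1; do :; done
python3 -m handwheel '[{"tx":0,"ty":0,"tz":5,"roll":0},{"tx":0,"ty":0,"tz":0,"roll":0},{"tx":0,"ty":0,"tz":0,"roll":0}]' | sed -n '2p;4p'
python3 -m handwheel '[{"tx":0,"ty":0,"tz":4,"roll":0},{"tx":0,"ty":0,"tz":0,"roll":0},{"tx":0,"ty":0,"tz":0,"roll":0}]' | sed -n '2p;4p'
python3 -m handwheel '[{"tx":0,"ty":0,"tz":3,"roll":0},{"tx":0,"ty":0,"tz":0,"roll":0},{"tx":0,"ty":0,"tz":0,"roll":0}]' | sed -n '1,2p;4p'
```

```text
tool_pos: [0.497, 0.0197, 0.0001]
contact_force: [2.0, -2.0, 2.8]
tool_pos: [0.497, 0.0193, -0.0037]
contact_force: [1.2, -3.8, 5.3]
t: 5.15
tool_pos: [0.4972, 0.0192, -0.0063]
contact_force: [0.3, -4.9, 7.2]
```

```bash
python3 -m handwheel '[{"tx":0,"ty":0,"tz":2,"roll":0},{"tx":0,"ty":0,"tz":0,"roll":0},{"tx":0,"ty":0,"tz":0,"roll":0}]' | sed -n '1,2p;4p'
cat > look.py <<'E'
from h import *
import sys
o=status(); M=T(o); p,d=optics.get_image("wrist"); cv2.imwrite(f"pics/{sys.argv[1]}.png",cv2.resize(p[...,::-1],None,fx=1.5,fy=1.5))
c=optics.camera_params("wrist"); K=c["mtx"]; C=c["tool_from_camera"]
v,u=np.mgrid[0:384,0:512]; P=(np.stack([u,v,np.ones_like(u)],-1)@np.linalg.inv(K).T)*d[...,None]; L=P@C[:3,:3].T+C[:3,3]
g=cv2.cvtColor(p,cv2.COLOR_RGB2GRAY); H=(M[2,3]-L[...,2])*1000
for x in (.03,.05,.082):
    m=(abs(L[...,0]-x)<.002)&(d>0); y=L[m][:,1]*1000; h=H[m]
    print(x,[(b,round(float(np.median(h[(y>=b)&(y<b+4)])),1)) for b in range(-56,60,4) if ((y>=b)&(y<b+4)).sum()>1])
m=(g<110)&(abs(L[...,1]-.032)<.010)&(L[...,0]>.012)&(L[...,0]<.1)&(abs(H-32)<4); print("coupon x",np.percentile(L[m][:,0],[1,50,99]))
m=(d>0)&(d<.17)&(abs(L[...,1])<.04)&(L[...,0]>.009)&(L[...,0]<.014)
for s in (-1,1):
    k=m&(L[...,1]*s>0); print("finger",s,"y",np.percentile(L[k][:,1],[1,99]).round(4),"tip z",np.percentile(H[k],1).round(1))
E
python3 look.py w5
```

```text
t: 5.4
tool_pos: [0.4973, 0.0189, -0.0079]
contact_force: [-0.8, -6.4, 8.4]
t 5.40 tcp [ 0.4973  0.0189 -0.0079] F [-0.8 -6.4  8.4] open 0.0479
0.03 [(-56, -0.5), (-52, -0.6), (-48, -0.3), (-40, 24.9), (-36, 25.7), (-32, 26.0), (-28, 26.0), (-24, 26.4), (-20, 26.5), (-16, 26.1), (-12, 28.7), (-8, 32.3), (-4, 36.6), (0, 43.2), (4, 41.0), (8, 27.9), (12, 28.3), (16, 31.5), (20, 31.4), (24, 31.5), (28, 31.4), (32, 31.4), (36, 31.4), (40, 31.4), (44, 31.4), (48, 30.8), (52, 27.8), (56, 21.5)]
0.05 [(-56, -0.3), (-52, -0.3), (-48, -0.5), (-40, 25.0), (-36, 25.5), (-32, 25.8), (-28, 26.2), (-24, 26.2), (-20, 26.7), (-16, 25.8), (-12, 28.9), (-8, 32.4), (-4, 40.7), (0, 43.3), (4, 40.0), (8, 27.9), (12, 30.1), (16, 31.6), (20, 31.3), (24, 31.5), (28, 31.4), (32, 31.5), (36, 31.4), (40, 31.5), (44, 31.3), (48, 30.6), (52, 27.8), (56, 21.4)]
0.082 [(-56, -0.5), (-52, -0.5), (-48, -0.4), (-44, 5.4), (-40, 5.4), (-36, 5.7), (-32, 5.4), (-28, 5.4), (-24, 5.3), (-20, 5.2), (-16, 5.4), (-12, 5.6), (-8, 21.6), (-4, 41.6), (0, 43.3), (4, 45.0), (8, 47.3), (12, 49.3), (16, 51.5), (20, 53.3), (24, 55.5), (28, 49.0), (32, 43.7), (36, 22.0), (40, 21.3), (44, 21.3), (48, 23.7), (52, 27.7), (56, 21.3)]
coupon x [0.0183397  0.03912632 0.05712801]
finger -1 y [-0.036  -0.0003] tip z 25.0
finger 1 y [0.0003 0.0385] tip z 20.7
```

The bar is now level (25–26 mm, so at its stop), the nose is raised to about 44–55 mm, and the coupon's rear edge is about 7 mm ahead of the fingertip. Now the push.

```bash
python3 -m handwheel '[{"tx":4,"ty":0,"tz":0,"roll":0},{"tx":4,"ty":0,"tz":0,"roll":0},{"tx":4,"ty":0,"tz":0,"roll":0},{"tx":4,"ty":0,"tz":0,"roll":0},{"tx":4,"ty":0,"tz":0,"roll":0},{"tx":0,"ty":0,"tz":0,"roll":0},{"tx":0,"ty":0,"tz":0,"roll":0}]' | sed -n '1,2p;4p'
python3 look.py w6
```

```text
t: 6.03
tool_pos: [0.5139, 0.0237, -0.0089]
contact_force: [-7.3, -0.1, 12.6]
t 6.03 tcp [ 0.5139  0.0237 -0.0089] F [-7.3 -0.1 12.6] open 0.0482
0.03 [(-56, -0.5), (-52, -0.6), (-48, -0.5), (-44, -0.4), (-40, 23.2), (-36, 24.9), (-32, 25.2), (-28, 25.5), (-24, 25.7), (-20, 26.0), (-16, 26.0), (-12, 26.6), (-8, 30.1), (-4, 34.2), (0, 42.8), (4, 43.2), (8, 27.4), (12, 28.0), (16, 31.2), (20, 31.8), (24, 31.6), (28, 31.8), (32, 31.9), (36, 31.8), (40, 31.8), (44, 31.8), (48, 31.7), (52, 28.4), (56, 28.2)]
0.05 [(-56, -0.4), (-52, -0.3), (-48, -0.3), (-44, 4.6), (-40, 6.0), (-36, 22.6), (-32, 22.9), (-28, 23.3), (-24, 23.7), (-20, 23.9), (-16, 24.2), (-12, 25.0), (-8, 29.7), (-4, 41.2), (0, 45.5), (4, 45.0), (8, 41.3), (12, 28.3), (16, 29.1), (20, 31.1), (24, 31.0), (28, 31.0), (32, 30.8), (36, 30.9), (40, 30.9), (44, 30.4), (48, 30.5), (52, 28.0), (56, 28.1)]
0.082 [(-56, -0.1), (-52, -0.0), (-48, -0.1), (-44, 5.6), (-40, 6.0), (-36, 6.1), (-32, 6.1), (-28, 5.9), (-24, 5.9), (-20, 6.0), (-16, 5.9), (-12, 6.0), (-8, 21.6), (-4, 22.0), (0, 22.1), (4, 22.2), (8, 27.8), (12, 29.0), (16, 22.5), (20, 22.7), (24, 22.5), (28, 22.4), (32, 22.7), (36, 22.6), (40, 22.7), (44, 22.6), (48, 22.4), (52, 28.7), (56, 28.8)]
coupon x [0.01258309 0.03332382 0.0510955 ]
finger -1 y [-0.0351 -0.0003] tip z 24.3
finger 1 y [0.0003 0.0384] tip z 22.7
```

```bash
python3 -m handwheel '[{"tx":4,"ty":0,"tz":0,"roll":0},{"tx":4,"ty":0,"tz":0,"roll":0},{"tx":4,"ty":0,"tz":0,"roll":0},{"tx":4,"ty":0,"tz":0,"roll":0},{"tx":4,"ty":0,"tz":0,"roll":0},{"tx":4,"ty":0,"tz":0,"roll":0},{"tx":0,"ty":0,"tz":0,"roll":0},{"tx":0,"ty":0,"tz":0,"roll":0}]' | sed -n '1,2p;4p'
python3 look.py w7
```

```text
t: 6.75
tool_pos: [0.5374, 0.0274, -0.0088]
contact_force: [-9.9, 0.4, 13.8]
t 6.75 tcp [ 0.5374  0.0274 -0.0088] F [-9.9  0.4 13.8] open 0.0481
0.03 [(-56, -0.6), (-52, -0.6), (-48, -0.6), (-44, 4.1), (-40, 5.6), (-36, 5.5), (-32, 5.7), (-28, 5.7), (-24, 5.7), (-20, 5.8), (-16, 5.7), (-12, 5.8), (-8, 21.1), (-4, 41.9), (0, 45.4), (4, 45.1), (8, 42.7), (12, 28.4), (16, 31.8), (36, 32.1), (40, 31.6), (44, 31.7), (48, 31.8), (52, 28.3), (56, 28.3)]
0.05 [(-56, -0.2), (-52, -0.4), (-48, -0.4), (-44, 5.2), (-40, 5.8), (-36, 5.8), (-32, 5.6), (-28, 5.6), (-24, 5.6), (-20, 5.5), (-16, 5.7), (-12, 5.7), (-8, 21.3), (-4, 44.5), (0, 43.6), (4, 43.5), (8, 28.3), (12, 28.1), (16, 29.1), (20, 31.2), (24, 31.1), (28, 31.0), (32, 31.0), (36, 30.8), (40, 30.7), (44, 30.2), (48, 30.5), (52, 28.2), (56, 28.2)]
0.082 [(-56, -0.1), (-52, -0.1), (-48, -0.2), (-44, -0.3), (-40, -0.1), (-36, -0.0), (-32, -0.1), (-28, 0.0), (-24, -0.1), (-20, 0.0), (-16, 0.1), (-12, 0.1), (-8, 0.2), (-4, 0.1), (0, -0.1), (4, 0.1), (8, 0.0), (12, 0.1), (16, 0.1), (20, 0.0), (24, 0.1), (28, 0.0), (32, 0.2), (36, 0.0), (40, 0.1), (44, 0.1), (48, 0.0), (52, 0.2), (56, 0.1)]
coupon x [0.01242868 0.02588738 0.05116301]
finger -1 y [-0.0352 -0.0003] tip z 24.3
finger 1 y [0.0003 0.0383] tip z 27.3
```

```bash
python3 -m handwheel '[{"tx":2.5,"ty":0,"tz":0,"roll":0},{"tx":2.5,"ty":0,"tz":0,"roll":0},{"tx":2,"ty":0,"tz":0,"roll":0},{"tx":0,"ty":0,"tz":0,"roll":0},{"tx":0,"ty":0,"tz":0,"roll":0}]' | sed -n '1,2p;4p'
python3 -m handwheel '[{"tx":1,"ty":0,"tz":0,"roll":0},{"tx":0,"ty":0,"tz":0,"roll":0},{"tx":0,"ty":0,"tz":0,"roll":0}]' | sed -n '1,2p;4p'
python3 look.py w8
```

```text
t: 7.22
tool_pos: [0.5438, 0.0284, -0.0088]
contact_force: [-9.8, 0.2, 15.0]
t: 7.47
tool_pos: [0.5437, 0.0283, -0.009]
contact_force: [-12.9, -1.1, 16.9]
t 7.47 tcp [ 0.5437  0.0283 -0.009 ] F [-12.9  -1.1  16.9] open 0.0479
0.03 [(-56, -0.3), (-52, -0.3), (-48, -0.5), (-44, 4.6), (-40, 5.7), (-36, 5.6), (-32, 5.7), (-28, 5.6), (-24, 5.7), (-20, 5.9), (-16, 5.7), (-12, 5.7), (-8, 21.1), (-4, 23.3), (0, 45.3), (4, 45.3), (8, 46.4), (12, 48.8), (16, 51.0), (20, 53.2), (24, 55.4), (28, 56.6), (32, 48.2), (36, 42.3), (40, 32.0), (44, 31.9), (48, 31.9), (52, 28.4), (56, 28.3)]
0.05 [(-56, -0.3), (-52, -0.2), (-48, 0.1), (-44, 4.7), (-40, 5.9), (-36, 5.8), (-32, 5.8), (-28, 5.9), (-24, 5.9), (-20, 5.8), (-16, 5.9), (-12, 6.0), (-8, 21.2), (-4, 30.5), (0, 37.7), (4, 34.2), (8, 28.0), (12, 28.4), (16, 31.3), (20, 32.0), (24, 31.7), (28, 31.7), (32, 31.8), (36, 31.6), (40, 31.6), (44, 31.6), (48, 31.7), (52, 29.3), (56, 28.8)]
0.082 [(-56, 0.1), (-52, 0.2), (-48, 0.2), (-44, 0.1), (-40, 0.1), (-36, 0.1), (-32, 0.1), (-28, 0.4), (-24, 0.2), (-20, 0.4), (-16, 0.3), (-12, 0.3), (-8, 0.2), (-4, 0.3), (0, 0.3), (4, 0.3), (8, 0.4), (12, 0.6), (16, 0.4), (20, 0.2), (24, 0.4), (28, 0.5), (32, 0.3), (36, 0.2), (40, 0.6), (44, 0.6), (48, 0.4), (52, 0.5), (56, 0.5)]
coupon x [0.01235986 0.04041323 0.05112128]
finger -1 y [-0.035  -0.0003] tip z 24.3
finger 1 y [0.0003 0.0383] tip z 28.1
```

```bash
python3 -m handwheel '[{"tx":2,"ty":0,"tz":0,"roll":0},{"tx":0,"ty":0,"tz":0,"roll":0},{"tx":0,"ty":0,"tz":0,"roll":0},{"tx":0,"ty":0,"tz":0,"roll":0}]' | sed -n '1,2p;4p'
python3 look.py w9 | tail -3
```

```text
t: 7.85
tool_pos: [0.5454, 0.0286, -0.009]
contact_force: [-13.8, -1.4, 19.0]
coupon x [0.01229129 0.03945519 0.04987445]
finger -1 y [-0.0351 -0.0003] tip z 24.1
finger 1 y [0.0003 0.0384] tip z 27.9
```

View pics/w9.png

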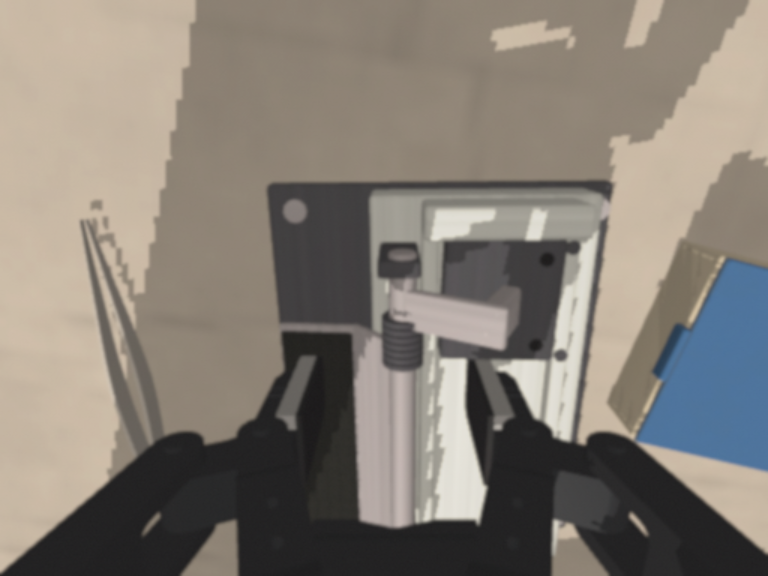

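The coupon (500,300) now lies up against the end wall (row 240) under the raised nose (455,318), with no floor showing between them. One more nudge to confirm that it is against the wall.

```bash
python3 -m handwheel '[{"tx":1.5,"ty":0,"tz":0,"roll":0},{"tx":0,"ty":0,"tz":0,"roll":0},{"tx":0,"ty":0,"tz":0,"roll":0}]' | sed -n '1,2p;4p'
```

```text
t: 8.15
tool_pos: [0.5454, 0.0286, -0.009]
contact_force: [-19.6, -1.6, 23.6]
```

```bash
python3 -m handwheel '[{"tx":0,"ty":0,"tz":-1.5,"roll":0},{"tx":0,"ty":0,"tz":-1.5,"roll":0},{"tx":0,"ty":0,"tz":0,"roll":0},{"tx":0,"ty":0,"tz":0,"roll":0}]' | sed -n '1,2p;4p'
python3 look.py w10
```

```text
t: 8.48
tool_pos: [0.5456, 0.0285, -0.0085]
contact_force: [-10.3, -2.5, 6.3]
t 8.48 tcp [ 0.5456  0.0285 -0.0085] F [-10.3  -2.5   6.3] open 0.0476
0.03 [(-56, -0.3), (-52, -0.1), (-48, -0.2), (-44, 4.7), (-40, 5.8), (-36, 5.6), (-32, 5.6), (-28, 5.8), (-24, 5.8), (-20, 5.7), (-16, 5.8), (-12, 5.7), (-8, 20.8), (-4, 22.6), (0, 43.9), (4, 44.9), (8, 46.5), (12, 48.9), (16, 51.0), (20, 53.3), (24, 55.4), (28, 56.6), (32, 47.5), (36, 42.5), (40, 32.2), (44, 32.3), (48, 32.2), (52, 28.5), (56, 28.3)]
0.05 [(-56, -0.1), (-52, 0.2), (-48, -0.1), (-44, 5.5), (-40, 6.1), (-36, 6.3), (-32, 6.2), (-28, 6.0), (-24, 6.0), (-20, 6.2), (-16, 6.1), (-12, 6.0), (-8, 21.6), (-4, 22.2), (0, 22.7), (4, 22.5), (8, 25.3), (12, 35.9), (16, 32.3), (20, 32.5), (24, 32.5), (28, 32.6), (32, 32.6), (36, 32.6), (40, 32.8), (44, 32.7), (48, 32.7), (52, 31.5), (56, 29.2)]
0.082 [(-56, 0.5), (-52, 0.6), (-48, 0.4), (-44, 0.3), (-40, 0.5), (-36, 0.5), (-32, 0.5), (-28, 0.6), (-24, 0.3), (-20, 0.5), (-16, 0.6), (-12, 0.4), (-8, 0.6), (-4, 0.4), (0, 0.5), (4, 0.6), (8, 0.6), (12, 0.6), (16, 0.5), (20, 0.6), (24, 0.5), (28, 0.8), (32, 0.6), (36, 0.7), (40, 0.7), (44, 0.8), (48, 0.7), (52, 0.7), (56, 0.6)]
coupon x [0.01227024 0.03929496 0.04981273]
finger -1 y [-0.0352 -0.0003] tip z 24.4
finger 1 y [0.0003 0.0384] tip z 28.0
```

Fx stays at 10 N with only 6 N on the bar and no forward slip, so the coupon is against the wall. Now I back off the coupon and let the bar up.

```bash
python3 -m handwheel '[{"tx":-3,"ty":0,"tz":0,"roll":0},{"tx":-3,"ty":0,"tz":0,"roll":0},{"tx":-2,"ty":0,"tz":0,"roll":0},{"tx":0,"ty":0,"tz":0,"roll":0},{"tx":0,"ty":0,"tz":-2,"roll":0},{"tx":0,"ty":0,"tz":-2,"roll":0},{"tx":0,"ty":0,"tz":-2,"roll":0},{"tx":0,"ty":0,"tz":-2,"roll":0},{"tx":0,"ty":0,"tz":-3,"roll":0},{"tx":0,"ty":0,"tz":-4,"roll":0},{"tx":0,"ty":0,"tz":-5,"roll":0},{"tx":0,"ty":0,"tz":-6,"roll":0}]' | sed -n '1,2p;4p'
python3 -m handwheel '[{"tx":0,"ty":0,"tz":-15,"roll":0},{"tx":0,"ty":0,"tz":-25,"roll":0},{"tx":0,"ty":0,"tz":-25,"roll":0},{"tx":-20,"ty":0,"tz":-25,"roll":0},{"tx":-25,"ty":0,"tz":0,"roll":0},{"tx":0,"ty":0,"tz":0,"roll":0},{"tx":0,"ty":0,"tz":0,"roll":0}]' | sed -n '1,2p;4p'
python3 - <<'E'
from h import *
o=status(); M=T(o); p,d=optics.get_image("wrist"); cv2.imwrite("pics/w11.png",cv2.resize(p[...,::-1],None,fx=1.5,fy=1.5))
c=optics.camera_params("wrist"); K=c["mtx"]; E=M@c["tool_from_camera"]
v,u=np.mgrid[0:384,0:512]; P=(np.stack([u,v,np.ones_like(u)],-1)@np.linalg.inv(K).T)*d[...,None]; P=P@E[:3,:3].T+E[:3,3]
a=.15; S=(P-[.5413+.0003,-.0078,0])@np.array([[np.cos(a),-np.sin(a),0],[np.sin(a),np.cos(a),0],[0,0,1]])*1000
g=cv2.cvtColor(p,cv2.COLOR_RGB2GRAY)
m=(g<110)&(abs(S[...,2]-32)<4)&(abs(S[...,1])<24)&(abs(S[...,0]-35)<40); print("coupon x",np.percentile(S[m][:,0],[1,99]),"y",np.percentile(S[m][:,1],[1,99]),"z",np.median(S[m][:,2]))
for x in (-20,42):
    m=(abs(S[...,0]-x)<3)&(d>0); print(x,[(b,round(float(np.median(S[m&(abs(S[...,1]-b)<2)][:,2])),1)) for b in range(-20,80,5) if (m&(abs(S[...,1]-b)<2)).sum()>2])
E
```

```text
t: 9.53
tool_pos: [0.5428, 0.0268, 0.0198]
contact_force: [-0.2, -0.8, 0.2]
t: 10.12
tool_pos: [0.4983, 0.0203, 0.1103]
contact_force: [-0.5, -0.2, -0.6]
t 10.12 tcp [0.4983 0.0203 0.1103] F [-0.5 -0.2 -0.6] open 0.0481
coupon x [21.16487197 59.75622741] y [-19.61417965  18.37709791] z 31.465105373357922
-20 [(-20, 28.2), (-15, 21.4), (-10, 21.4), (-5, 21.7), (0, 21.6), (5, 215.0), (10, 222.0), (15, 223.1), (20, 228.8), (25, 24.8), (30, 43.0), (35, 39.4), (40, 34.6), (45, 228.7), (50, 223.4), (55, 221.7), (60, 214.9), (65, 33.1), (70, 33.9), (75, 33.6)]
42 [(-20, 27.9), (-15, 31.6), (-10, 31.4), (-5, 31.5), (0, 38.8), (5, 49.7), (10, 48.3), (15, 46.9), (20, 45.5), (25, 44.1), (30, 43.2), (35, 40.5), (40, 21.5), (45, 5.5), (50, 5.4), (55, 5.6), (60, 5.4), (65, 5.6), (70, 5.4), (75, 5.2)]
```

View pics/w11.png

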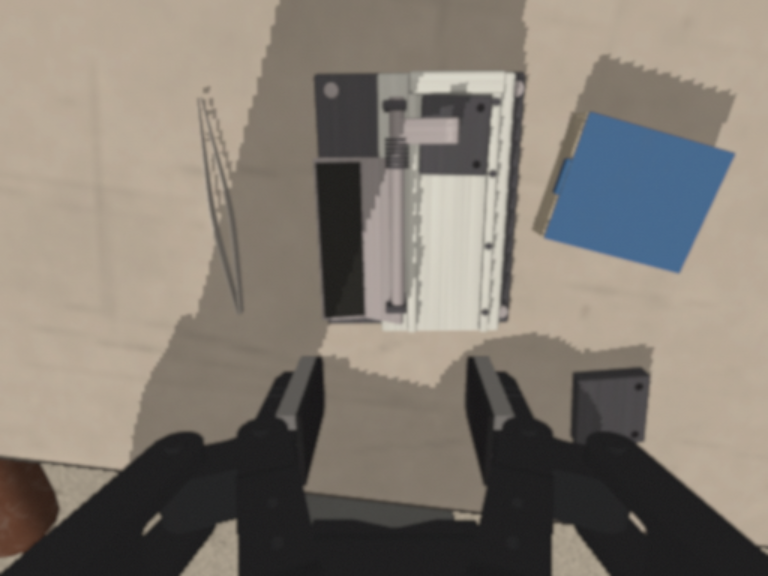

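The coupon (455,135) is against the end wall with its front edge at stage x ≈ 60 mm. The nose arm rests on it with a slope of about 0.27 rad, and the gripper is clear.

```bash
python3 -c "
from station import ctrl
print(ctrl.finish_job())"
```

```text
the job is handed in; nothing more can be done
None
```

I pressed the clip to its stop, pushed the coupon home (measured at about stage x = 40 mm), let the clip close on it at about 0.27 rad, and handed the job in at about 10 s; no verdict was shown.

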